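Get the rivet anvil out of its sliding-lid case

TASK

Get the rivet anvil ready for work: press your fingertips on the flat lid of the hardware case, firmly enough to grip it but gently, because the thin sagging sheet pops out of its grooves when it is pushed hard, and drag the lid back by friction until it is fully open against its stop. Then lift the steel anvil out of the rear bay and stand it gently, upright, in the middle of the black stone slab. Leave the lid open and leave everything else alone.

Things in the scene. Friction and masses are not known exactly. Their poses are not given: they have to be found in the camera images.
- lid (a joint): How far the lid of the case is open, m: 0 = shut, 0.095 = against its stop. It slides along the case's -x, out over the low front wall, and bares the rear (+x) half. Its grooves drag with about 5 N, however hard it is pressed; it stays where it is left.
- lid_shut (a point): Point fixed to the case over the centre of the shut lid, at the underside of the lips, 41.5 mm above the case's underside; axes as the case's. The lid, a see-through blue sheet 174 (x) x 122 (y) x 3 mm with nine flush grip ribs at its centre, sags: its flat top lies 0 to 5 mm below this level. It gives 1 mm per 12 N. Fingertips pressed with under 8 N may skid; over 15 N it pops out of its grooves.
- case: Clear plastic hardware case, 180 (x) x 130 (y) x 45 mm (z), fixed to the bench. Origin: centre of its underside. Walls and floor 3 mm thick; front wall (-x) 31 mm high. Blue lips 3.5 mm thick on both long walls overlap the lid's edges and leave a gap 114 mm wide between them. Its front half holds rivets.
- bay (a point): Centre of the floor of the case's rear bay, 3 mm above the case's underside; axes as the case's. The bay is 93 mm long (x) and 124 mm wide (y), between 3 mm walls; the cross wall on its -x side is 30 mm high, the others 45 mm. It holds only the anvil. The shut lid covers it, the fully open lid leaves it clear.
- anvil: The rivet anvil, a turned steel disc 30 mm in diameter and 22 mm high with a brass band and a dark dished top, about 0.12 kg, standing upright on the floor of the case's rear bay. Origin: centre of its underside; z along its axis, up.
- slab: Black stone slab 180 (x) x 140 (y) x 30 mm (z), fixed; it lies flat on the bench to the left or right of the case. Origin: centre of its underside; its top is 30 mm above that. A steel stamp lies along one long edge (y = +56 mm in the slab's frame).
- stamp: Bystander: square steel stamp with a brass head, 95 x 14 x 12 mm, lying along x on the slab's +y edge. Origin: underside.
- awl: Bystander: awl with dark red handle, 165 mm long, 22 mm high, lying along x in the green tray. Origin: underside, at the ferrule.
- beveler: Bystander: edge beveler with brown handle, 155 mm long, 22 mm high, lying along x in the green tray. Origin: underside, at the ferrule.
- tray: Open green tool tray 240 (x) x 180 (y) x 45 mm, fixed, on the other side of the case from the slab. Origin: centre of its underside.
- glue: Bystander: amber glue bottle with orange cap, 44 mm in diameter, 108 mm high. Origin: centre of its underside.
- spool: Bystander: black thread spool 48 mm in diameter, 52 mm high, standing. Origin: centre of its underside.
- tin: Bystander: wax tin with blue lid, 62 mm in diameter, 26 mm high. Origin: centre of its underside.
- mallet: Bystander: mallet with cream head (52 mm in diameter, 85 mm long) and wooden handle to its -y, 236 mm long, lying. Origin: under its head.
Mind the look-alikes: they are no part of the job. There is more than one size of the case; the job needs the middle-sized.

How it is judged (in metres and radians):
On the way, in this order (a step that is already met when the one before it is completed fails the run):
1. the lid is dragged back to within 5 mm of its stop, with the anvil still in the case (value of joint lid above 0.09 m and horizontal distance between anvil and case below 0.1 m), for 0.2 s.
2. the anvil is lifted out of the case, over its walls (z of anvil in the frame of case above 0.046 m), for 0.1 s.
At the end, for the whole second after the job is handed in: The anvil stands upright (within 0.1 rad) and still on the top of the black slab, its centre within 30 mm of the slab's centre, and the lid of the case is still open to within 10 mm of its stop (horizontal distance between anvil and slab below 0.03 m and z of anvil in the frame of slab between 0.027 and 0.033 m and angle between anvil's own z axis and vertical below 0.1 rad and linear speed of anvil below 0.02 m/s and value of joint lid above 0.085 m); the robot touches nothing.
It fails at once if the lid is pressed or pushed by the robot with more than 15 N (contact force between any of the fingers, the arm and lid above 15 N).
It fails at once if the anvil is let go more than 12 mm above the slab's top or tipped over (angle between anvil's own z axis and vertical above 0.7 rad or (z of anvil in the frame of slab above 0.042 m and contact force between the fingers and anvil below 0.01 N)).
It fails at once if the anvil is banged on the slab with more than 35 N (contact force between anvil and slab above 35 N).
It fails at once if a bystander is moved by more than 15 mm (distance of any of stamp, awl, beveler, glue, spool, tin, mallet from where it was at the start of the episode above 0.015 m).
It also fails if it takes over 62 s, if anything falls off the work surface, if the arm or the gripper's body presses on something with over 40 N, if the wrist force passes 120 N, or if a joint passes its speed limit or range.

ROBOT

A 6-joint arm with a two-finger parallel gripper is mounted at the origin on the work surface. World frame = base frame: x ahead of the robot, y to its left, z up, the work surface at z = 0. Lengths are in m, angles in degrees, forces in N, time in s.
With the tool pointing down it reaches from about 0.375 to 0.9 m from the base axis. Payload 3.1 kg.
Tool frame: the origin (TCP) lies on the centre line of the jaws, within the pads' length; the fingertips stand 17 mm ahead of it and the grasp point (between the pads) lies 2 mm behind it; z points along the fingers, y is the line along which they close (so a half turn about z gives the same grasp; the last joint's range is limited). The gripper opens to 87 mm and grips with 3 to 60 N. Pads are 19 mm wide; open, the fingers measure 117 mm over their backs; the gripper's body (75 mm by 190 mm) begins 51 mm behind the grasp point.
Start: joints at [57.095, 30.224, 82.088, -0, 67.689, -10.227], TCP at [0.241, 0.577, 0.24] pointing down, gripper open.
Joint ranges: [-176.69, 176.69], [-43.24, 126.21], [12.49, 139.97], [-82, 262], [0, 151.66], [-163.58, 163.58]. Speed limits (degrees/s): [159.86, 159.86, 180, 180, 180, 180].

INTERFACE

Orientations are given as a 3x3 rotation matrix whose columns are the frame's x, y, z axes.
In Python, from rig import bot, imaging, finder gives the robot as it stands. The module is installed in compiled form; this text tells all that it offers.
- The arm moves only by the tool play_rows, never from a script. Its argument "motion" is a list that holds one entry, the list of rows, each a list of 6 numbers: the shift along the tool's x, y, z in parts of the range, where 1.0 means 30 cm, then the turn, a rotation vector about the tool's x, y, z in a scale on which 1.0 is 60 degrees. In form: [[[dx, dy, dz, wx, wy, wz], ...]]. A call has 1 to 8 rows; each row is the pose to reach, as a shift and turn from the pose commanded when the call began, along the tool's axes at that moment; what a row does not reach only later rows make up. A row lasts 1/12 s, in which the tool goes at most 41.7 mm and 7.16 degrees, less where a joint would pass 70% of its speed; a pose out of reach is approached as far as the arm can. A shift or turn number past 1, either way, is cut back to 1. A call with a gripper value outside its range is refused whole. "fingers" is the finger opening in m, from 0 to 0.087, set as the call begins (left out, the last holds). The fingers move at their own pace and stop on an object; the grip force is fixed at half the most. Time passes only in rows, so rows that repeat a pose let the fingers close. It gives the time, the measured TCP pose, the force, the opening and the grip force at its end, in the units of the state.
- bot.read_state(): the state, without advancing time (a new reading comes with each control period).
- imaging.capture(name): name is "scene" or "top" or "wrist"; returns a dict with "frame" (420x560x3 uint8, red, green, blue), "camera_matrix" (3x3 intrinsics, pixels), "k1" (the pictures are not rectified: a ray, as slopes to the right and down, at radius r is drawn at 1 + k1 r^2 times it, then the intrinsics apply), "R" (3x3) and "t" (3): a world point X has camera coordinates R X + t. Camera axes: x right, y down, z forward; pixel columns grow to the right and rows downward; lengths in m; the calibration is good to about 2 mm. A picture is of the moment at which its call begins. There is no depth.
- bot.hand_in(): hands the job in; it is judged then, once.
Trained networks look in the newest picture that a camera, given by its name, has taken for a name from the list of things; names that differ only in an ending like _2 or _b are one class to them, and where a whole thing is asked for, a point or a joint stands for the part that bears it (a point fixed in the world has none). Each returns a list of dicts, best first, with "confidence" (0 to 1); they miss things now and then, are a little off and sometimes report something else, mostly with a low value. They report only what shows in the picture. A call takes as long as a camera call. They do not tell look-alikes from the thing itself.
- finder.recognise(camera, name): "at" ([x, y, z] in m, in world coordinates, good to about 4 mm: the middle of the surface that is visible of it).
- finder.outline_of(camera, name): "pixels" (420x560 bool, what is visible of it).
The state is a dict: "time_s": time; "joint_positions": joint angles; "qvel": joint speeds; "tau": joint torques, N m; "position": TCP position; "tcp_rot": TCP orientation; "force": force on the tool from outside, world axes, zero at the start; "moment": the same for the moment, N m; "opening": opening from 0.0 (shut) to 1.0 (fully open); "grasp_force": force on a finger pad.
Only numpy, scipy, OpenCV 4.12 (cv2) and the standard library are available. Lean on these libraries where they do the work, as an engineer would, in place of code of your own. Each camera call takes 0.05 s, during which the arm holds its last target. There are 200 camera calls.

## Working session

There is one attempt and no reset: what is moved stays moved. The work goes in short steps, Python scripts to look and compute and a tool call to move; the robot and the scene stay as the last step left them, time stands still between calls to the robot, and variables do not carry over. Pictures are saved under pics/ and viewed, at most 10 in all, crops included, and the job is handed in when it is done.

Besides the shell and the picture viewer there is one more tool, called after ">>>" as name(argument=value, ...) on one line, values as JSON. play_rows: Moves the arm, as the interface text tells. Its arguments: {"type":"object","properties":{"motion":{"type":"array"},"fingers":{"type":"number"}},"required":["motion"]}

```bash
mkdir -p pics
cat > h.py <<'E'
import numpy as np, cv2
from rig import bot, imaging, finder
def cap(n):
    return imaging.capture(n)
def ray(c,u,v):
    K=c["camera_matrix"];p=np.array([(u-K[0][2])/K[0][0],(v-K[1][2])/K[1][1]]);q=p.copy()
    for _ in range(20): q=p/(1+c["k1"]*(q@q))
    R=np.array(c["R"]);t=np.array(c["t"]);return -R.T@t, R.T@np.array([q[0],q[1],1])
def onz(c,u,v,z):
    o,d=ray(c,u,v);return o+d*(z-o[2])/d[2]
def proj(c,X):
    x=np.array(c["R"])@X+c["t"];q=x[:2]/x[2];q=q*(1+c["k1"]*(q@q));K=np.array(c["camera_matrix"]);return K[:2,:2]@q+K[:2,2]
E
python3 - <<'E'
from h import *
for n in ["scene","top"]:
    c=cap(n);cv2.imwrite(f"pics/{n}0.png",cv2.resize(c["frame"][:,:,::-1],(800,600)))
    print(n,-np.array(c["R"]).T@c["t"])
    for k in ["case","lid","anvil","slab","stamp","tray","glue","spool","tin","mallet"]:
        print(k,[(np.round(d["at"],3).tolist(),round(d["confidence"],2),np.round(proj(c,np.array(d["at"]))*800/560).tolist()) for d in finder.recognise(n,k)])
print({k:np.round(v,3).tolist() for k,v in bot.read_state().items()})
E
```

```text
scene [0.91364798 0.39613908 0.92706071]
case [([0.656, 0.087, 0.047], 0.86, [371.0, 373.0]), ([0.378, -0.111, 0.005], 0.82, [400.0, 227.0]), ([0.225, 0.28, 0.02], 0.68, [610.0, 289.0]), ([0.543, 0.36, 0.034], 0.68, [545.0, 438.0]), ([0.783, -0.192, 0.053], 0.49, [205.0, 318.0])]
lid [([0.631, 0.034, 0.039], 0.55, [359.0, 345.0])]
anvil []
slab [([0.654, 0.086, 0.041], 0.71, [371.0, 373.0]), ([0.546, 0.304, 0.028], 0.61, [515.0, 417.0])]
stamp [([0.545, 0.363, 0.039], 0.77, [547.0, 439.0]), ([0.784, -0.194, 0.055], 0.34, [204.0, 317.0])]
tray [([0.538, -0.324, 0.009], 0.78, [270.0, 214.0])]
glue [([0.789, 0.199, 0.067], 0.55, [360.0, 476.0])]
spool [([0.781, -0.194, 0.056], 0.6, [205.0, 315.0])]
tin [([0.797, -0.041, 0.026], 0.96, [257.0, 386.0])]
mallet [([0.73, -0.31, 0.031], 0.87, [194.0, 268.0])]
top [0.39172541 0.00577383 0.97812445]
case [([0.628, 0.029, 0.045], 0.98, [400.0, 233.0]), ([0.218, 0.288, 0.002], 0.95, [241.0, 476.0]), ([0.376, -0.103, 0.004], 0.74, [476.0, 387.0])]
lid [([0.628, 0.031, 0.042], 0.81, [399.0, 233.0]), ([0.498, -0.341, 0.024], 0.72, [620.0, 316.0])]
anvil []
slab []
stamp [([0.537, 0.359, 0.04], 0.78, [203.0, 284.0])]
tray [([0.543, -0.318, 0.01], 0.61, [602.0, 290.0])]
glue [([0.77, 0.182, 0.064], 0.96, [311.0, 147.0])]
spool [([0.78, -0.195, 0.05], 0.83, [534.0, 147.0]), ([0.628, 0.031, 0.048], 0.55, [399.0, 232.0])]
tin [([0.798, -0.045, 0.023], 0.59, [444.0, 142.0])]
mallet [([0.72, -0.339, 0.031], 0.56, [615.0, 187.0]), ([0.779, -0.196, 0.05], 0.42, [534.0, 148.0])]
{'time_s': 1.1, 'joint_positions': [57.097, 30.221, 82.089, -0.0, 67.69, -10.225], 'qvel': [-0.08, 0.045, 0.11, 0.082, -0.054, -0.122], 'tau': [0.001, -44.003, -17.699, 0.064, 0.05, 0.0], 'position': [0.241, 0.577, 0.24], 'tcp_rot': [[-0.923, 0.386, 0.0], [0.386, 0.923, -0.0], [-0.0, 0.0, -1.0]], 'force': [-0.021, 0.259, -0.261], 'moment': [-0.051, 0.04, -0.032], 'grasp_force': 0.0, 'opening': 0.996}
```

View pics/top0.png

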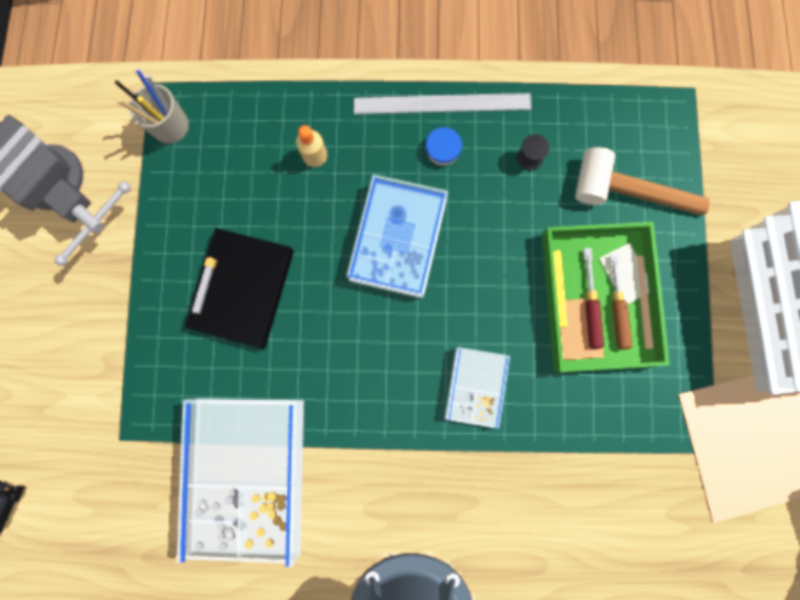

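View pics/scene0.png

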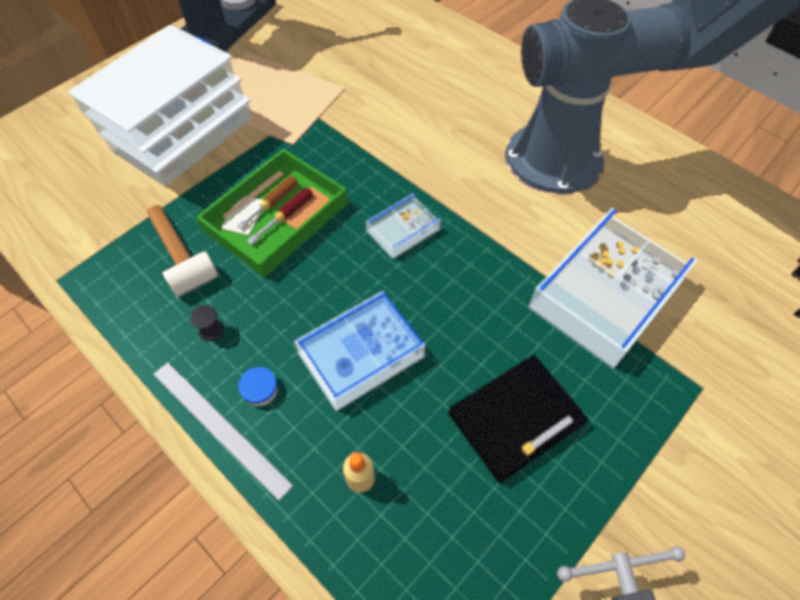

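The top view shows three cases. The large one is at (241,480), open, with rivets and no blue sheet. The small one is at (477,387). The one at (400,236) is middle-sized, has the blue lid and grip ribs, and a dark disc shows through at (398,214), so it fits the description. The black slab is at (240,288), to the left of the case, with the stamp on its left edge. Next I fit silhouettes and check an enlarged crop.

```bash
cat > fit.py <<'E'
from h import *
from scipy.optimize import minimize
def mask_box(c,p,L):
    ca,sa=np.cos(p[2]),np.sin(p[2])
    P=[proj(c,np.array([p[0]+ca*x*L[0]/2-sa*y*L[1]/2,p[1]+sa*x*L[0]/2+ca*y*L[1]/2,(z if x>0 or z==0 else L[3])])) for x in(-1,1) for y in(-1,1) for z in(0,L[2])]
    m=np.zeros((1680,2240),np.uint8);h=cv2.convexHull((np.array(P)*4).astype(np.float32));cv2.fillConvexPoly(m,np.round((h+1.5)*1).astype(np.int32),1)
    return m>0
def fit(cs,ms,p0,L):
    big=[cv2.resize(m.astype(np.uint8),(2240,1680),interpolation=cv2.INTER_LINEAR)>0 for m in ms]
    def cost(q):
        p=np.array([q[0],q[1],q[2]*5]);return sum(1-(a&b).sum()/(a|b).sum() for a,b in((mask_box(c,p,L),b) for c,b in zip(cs,big)))
    q0=np.array([p0[0],p0[1],p0[2]/5])
    r=minimize(cost,q0,method="Nelder-Mead",options=dict(initial_simplex=q0+np.vstack([np.zeros(3),np.eye(3)*.01]),xatol=1e-4,fatol=1e-5))
    return r.x*[1,1,5],r.fun
E
python3 - <<'E'
from fit import *
C={n:cap(n) for n in("top","scene")}
def pick(n,k,X):
    best=None
    for d in finder.outline_of(n,k):
        m=d["pixels"];u=proj(C[n],X).astype(int);print(n,k,round(d["confidence"],2),m.sum(),m[u[1],u[0]])
        if m[u[1],u[0]] and (best is None): best=m
    return best
X=np.array([.63,.03,.03])
ms={n:pick(n,"case",X) for n in C}
for ns in(["top"],["scene"],["top","scene"]):
    if all(ms[n] is not None for n in ns): print("case",ns,fit([C[n] for n in ns],[ms[n] for n in ns],[.628,.03,-.2],[.18,.13,.045,.045]))
# slab by darkness + corners
ss={}
for n in C:
    f=C[n]["frame"].max(2)<45; f=cv2.morphologyEx(f.astype(np.uint8),cv2.MORPH_OPEN,np.ones((3,3)))
    _,lab,st,_=cv2.connectedComponentsWithStats(f);u=proj(C[n],np.array([.546,.28,.03])).astype(int);l=lab[u[1],u[0]];m=(lab==l)
    h=cv2.convexHull(np.argwhere(m)[:,::-1].astype(np.int32));z=np.zeros(m.shape,np.uint8);cv2.fillConvexPoly(z,h,1);ss[n]=z>0;print(n,l,st[l])
for ns in(["top"],["scene"],["top","scene"]): print("slab",ns,fit([C[n] for n in ns],[ss[n] for n in ns],[.546,.29,-.25],[.18,.14,.03,.03]))
for n,k in(("top",(232,110,100,110)),("scene",(195,190,120,110))):
    x,y,w,h=k;cv2.imwrite(f"pics/crop_{n}.png",cv2.resize(C[n]["frame"][y:y+h,x:x+w,::-1],None,fx=5,fy=5,interpolation=cv2.INTER_CUBIC))
E
```

```text
top case 0.96 424 False
top case 0.92 1939 False
top case 0.92 9541 False
top case 0.36 4168 False
scene case 0.87 6533 False
scene case 0.8 1225 False
scene case 0.58 950 False
scene case 0.28 2859 True
case ['scene'] (array([ 0.61816614,  0.01531724, -0.10247677]), np.float64(0.30815824629584654))
top 3 [ 130  161   75   83 3839]
scene 10 [ 315  249   96   89 4320]
slab ['top'] (array([ 0.5349178 ,  0.3050639 , -0.24766134]), np.float64(0.02910258768268703))
slab ['scene'] (array([ 0.53574583,  0.30443071, -0.24302745]), np.float64(0.029654457763506392))
slab ['top', 'scene'] (array([ 0.53528079,  0.30454848, -0.23845775]), np.float64(0.06529976862324205))
```

View pics/crop_top.png

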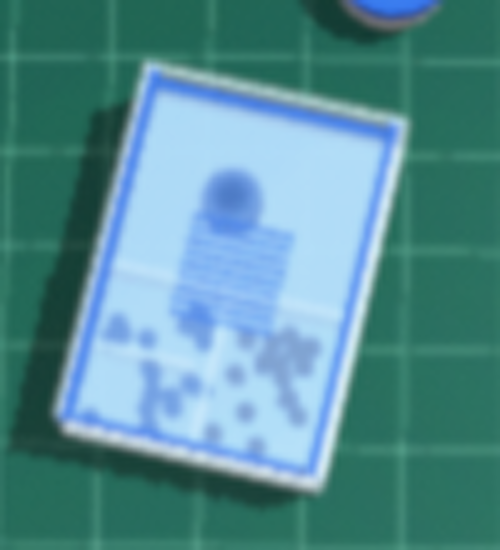

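The crop confirms it. The middle-sized case has its blue ribbed lid, with the dark anvil disc at crop (233,198) in the rear bay and rivets in the front half. Now I segment the case by brightness and fit its pose.

Run:
```python
from fit import *
C={n:cap(n) for n in("top","scene")};ss={}
for n in C:
    F=C[n]["frame"]
    f=(F[:,:,2]>125).astype(np.uint8)
    _,lab,st,_=cv2.connectedComponentsWithStats(f);u=proj(C[n],np.array([.66,.03,.04])).astype(int);l=lab[u[1],u[0]];m=(lab==l)
    h=cv2.convexHull(np.argwhere(m)[:,::-1].astype(np.int32));z=np.zeros(m.shape,np.uint8);cv2.fillConvexPoly(z,h,1);ss[n]=z>0;print(n,l,st[l])
for ns in(["top"],["scene"],["top","scene"]):
    r=fit([C[n] for n in ns],[ss[n] for n in ns],[.628,.03,-.22],[.18,.13,.045,.045]);print("case",ns,r)
p=r[0]
c=C["top"]
for a in[(146,62),(408,118),(322,492),(58,425)]: print(onz(c,a[0]/5+231.6,a[1]/5+109.6,.045))
# grip ribs and anvil
e=lambda X:(np.array([[np.cos(p[2]),np.sin(p[2])],[-np.sin(p[2]),np.cos(p[2])]])@(X[:2]-p[:2])).round(4)
A=onz(c,233/5+231.6,198/5+109.6,.025);print("anvil",A,e(A))
A=onz(c,232/5+231.6,272/5+109.6,.038);print("ribs",A,e(A))
```

```text
top 27 [ 243  121   71   88 4349]
scene 66 [ 206  203   92   85 4306]
case ['top'] (array([ 0.62904658,  0.03410711, -0.21535593]), np.float64(0.058716596982366864))
case ['scene'] (array([ 0.62985795,  0.03084353, -0.20790605]), np.float64(0.0433797070240558))
case ['top', 'scene'] (array([ 0.62929837,  0.03130057, -0.21212198]), np.float64(0.10573135566132519))
[0.72956093 0.07801913 0.045     ]
[ 0.70301528 -0.04910029  0.045     ]
[ 0.52047025 -0.01031095  0.045     ]
[0.55022163 0.1147094  0.045     ]
anvil [0.6677002  0.03497814 0.025     ] [0.0368 0.0117]
ribs [0.62725235 0.03429084 0.038     ] [-0.0026  0.0025]
```

Case at (0.629, 0.032), yaw −12.2°. Slab at (0.535, 0.304), yaw −14°. I'll approach above the lid centre with the fingers shut.

Careful with the scale: shifts go in shares of 30 cm and turns go in shares of 60 degrees. That gives: -0.284 m / 0.3 = -0.9467, -0.249 m / 0.3 = -0.83.

>>> play_rows(motion=[[[-0.12,-0.0733,0,0,0,0],[-0.2367,-0.1467,0,0,0,0],[-0.3567,-0.22,0,0,0,0],[-0.4733,-0.2933,0,0,0,0],[-0.5933,-0.3667,0,0,0,0],[-0.71,-0.44,0,0,0,0],[-0.83,-0.5167,0,0,0,0],[-0.9467,-0.59,0,0,0,0]]], fingers=0)

```text
time_s: 2.07
position: [0.4348, 0.3032, 0.2398]
tcp_rot: [[-0.923, 0.385, 0.001], [0.385, 0.923, 0.0], [-0.0, 0.0, -1.0]]
force: [0.3, -0.6, -0.6]
opening: 0.479
grasp_force: 0.0
```

Converted, -0.284 m / 0.3 = -0.9467, -0.249 m / 0.3 = -0.83, -10.5 degrees / 60 = -0.175.

>>> play_rows(motion=[[[-0.12,-0.0733,0,0,0,-0.0333],[-0.2367,-0.1467,0,0,0,-0.0667],[-0.3567,-0.22,0,0,0,-0.1],[-0.4733,-0.2933,0,0,0,-0.1333],[-0.5933,-0.3667,0,0,0,-0.175],[-0.71,-0.44,0,0,0,-0.175],[-0.83,-0.5167,0,0,0,-0.175],[-0.9467,-0.59,0,0,0,-0.175]]])

```text
time_s: 2.73
position: [0.6279, 0.0312, 0.2397]
tcp_rot: [[-0.977, 0.211, 0.0], [0.211, 0.977, 0.0], [-0.0, 0.0, -1.0]]
force: [0.1, 0.5, -0.6]
opening: 0.01
grasp_force: 0.0
```

```bash
cat >> h.py <<'E'
def rel(X,s=None):
    s=s or bot.read_state();return np.round(np.array(s["tcp_rot"]).T@(np.array(X)-s["position"]),4)
E
python3 - <<'E'
from h import *
s=bot.read_state();print(s["time_s"],np.round(s["position"],4),np.round(s["tcp_rot"],3).tolist(),np.round(s["force"],2),s["opening"]);print(rel([.629,.032,.08]))
E
```

```text
2.7333 [0.6279 0.0312 0.2397] [[-0.977, 0.211, 0.0], [0.211, 0.977, 0.0], [-0.0, 0.0, -1.0]] [ 0.15  0.52 -0.63] 0.01028867028186597
[-0.0008  0.0009  0.1597]
```

Converted, 0.175 m / 0.3 = 0.5833, 0.15 m / 0.3 = 0.5.

>>> play_rows(motion=[[[0,0,0.1,0,0,0],[0,0,0.2,0,0,0],[0,0,0.3,0,0,0],[0,0,0.4,0,0,0],[0,0,0.5,0,0,0],[0,0,0.5667,0,0,0],[0,0,0.5833,0,0,0],[0,0,0.5833,0,0,0]]])

```text
time_s: 3.4
position: [0.6259, 0.0333, 0.0628]
tcp_rot: [[-0.977, 0.211, -0.004], [0.211, 0.977, 0.0], [0.004, -0.0, -1.0]]
force: [0.5, -0.6, 0.5]
opening: 0.004
grasp_force: 0.0
```

>>> play_rows(motion=[[[0,0,0.0033,0,0,0],[0,0,0.005,0,0,0],[0,0,0.0067,0,0,0],[0,0,0.0083,0,0,0],[0,0,0.01,0,0,0],[0,0,0.0117,0,0,0],[0,0,0.0133,0,0,0],[0,0,0.0133,0,0,0]]])

```text
time_s: 4.07
position: [0.627, 0.0332, 0.0606]
tcp_rot: [[-0.978, 0.211, 0.0], [0.211, 0.978, 0.0], [-0.0, 0.0, -1.0]]
force: [-0.3, 0.6, 0.5]
opening: 0.004
grasp_force: 0.0
```

>>> play_rows(motion=[[[0,0,0.0017,0,0,0],[0,0,0.0033,0,0,0],[0,0,0.005,0,0,0],[0,0,0.006,0,0,0],[0,0,0.006,0,0,0]]])

```text
time_s: 4.48
position: [0.627, 0.0332, 0.0588]
tcp_rot: [[-0.978, 0.211, -0.0], [0.211, 0.978, 0.0], [0.0, -0.0, -1.0]]
force: [-0.7, -0.6, 1.6]
opening: 0.01
grasp_force: 0.5
```

Converted, 0.0006 m / 0.3 = 0.002, 0.0003 m / 0.3 = 0.001.

>>> play_rows(motion=[[[0,0,0.001,0,0,0],[0,0,0.002,0,0,0],[0,0,0.002,0,0,0],[0,0,0.002,0,0,0]]])

```text
time_s: 4.82
position: [0.627, 0.0332, 0.0585]
tcp_rot: [[-0.978, 0.211, 0.0], [0.211, 0.978, -0.0], [-0.0, -0.0, -1.0]]
force: [-1.8, -0.2, 3.3]
opening: 0.005
grasp_force: 2.1
```

Contact is made, so the lid is barely sagging here. I'll go on in fine steps.

Converted, 0.0004 m / 0.3 = 0.0013, 0.0002 m / 0.3 = 0.0007.

>>> play_rows(motion=[[[0,0,0.0007,0,0,0],[0,0,0.0013,0,0,0],[0,0,0.0013,0,0,0],[0,0,0.0013,0,0,0]]])

```text
time_s: 5.15
position: [0.627, 0.0332, 0.0583]
tcp_rot: [[-0.978, 0.211, 0.0], [0.211, 0.978, -0.0], [-0.0, -0.0, -1.0]]
force: [-1.8, 0.9, 6.6]
opening: 0.006
grasp_force: 3.1
```

>>> play_rows(motion=[[[0,0,0.0007,0,0,0],[0,0,0.0013,0,0,0],[0,0,0.0013,0,0,0],[0,0,0.0013,0,0,0]]])

```text
time_s: 5.48
position: [0.627, 0.0332, 0.0582]
tcp_rot: [[-0.978, 0.211, 0.0], [0.211, 0.978, -0.0], [-0.0, -0.0, -1.0]]
force: [-1.6, 0.2, 7.3]
opening: 0.002
grasp_force: 3.8
```

>>> play_rows(motion=[[[0,0,0,0,0,0]]])

```text
time_s: 5.57
position: [0.627, 0.0332, 0.0581]
tcp_rot: [[-0.978, 0.211, 0.0], [0.211, 0.978, -0.0], [-0.0, -0.0, -1.0]]
force: [-2.1, -0.1, 8.2]
opening: 0.004
grasp_force: 3.8
```

>>> play_rows(motion=[[[0,0,0,0,0,0]]])

```text
time_s: 5.65
position: [0.627, 0.0332, 0.0582]
tcp_rot: [[-0.978, 0.211, 0.0], [0.211, 0.978, -0.0], [-0.0, -0.0, -1.0]]
force: [-2.7, 0.5, 7.0]
opening: 0.004
grasp_force: 3.8
```

Converted, 0.0004 m / 0.3 = 0.0013, 0.0002 m / 0.3 = 0.0007.

>>> play_rows(motion=[[[0,0,0.0007,0,0,0],[0,0,0.0013,0,0,0],[0,0,0.0013,0,0,0],[0,0,0.0013,0,0,0]]])

```text
time_s: 5.98
position: [0.627, 0.0332, 0.058]
tcp_rot: [[-0.978, 0.211, 0.0], [0.211, 0.978, -0.0], [-0.0, -0.0, -1.0]]
force: [-2.4, -0.4, 9.4]
opening: 0.004
grasp_force: 4.6
```

Converted, 0.002 m / 0.3 = 0.0067, 0.0015 m / 0.3 = 0.005.

>>> play_rows(motion=[[[0.0017,0,0,0,0,0],[0.0033,0,0,0,0,0],[0.005,0,0,0,0,0],[0.0067,0,0,0,0,0]]])

```text
time_s: 6.32
position: [0.6269, 0.0332, 0.0582]
tcp_rot: [[-0.977, 0.211, 0.004], [0.211, 0.978, -0.001], [-0.005, 0.0, -1.0]]
force: [0.6, -0.2, 6.8]
opening: 0.007
grasp_force: 3.4
```

Converted, 0.004 m / 0.3 = 0.0133, 0.001 m / 0.3 = 0.0033.

>>> play_rows(motion=[[[0.0033,0,0,0,0,0],[0.0067,0,0,0,0,0],[0.01,0,0,0,0,0],[0.0133,0,0,0,0,0]]])

```text
time_s: 6.65
position: [0.6249, 0.0338, 0.0584]
tcp_rot: [[-0.977, 0.211, 0.009], [0.211, 0.977, -0.001], [-0.009, 0.001, -1.0]]
force: [4.4, -0.9, 6.1]
opening: -0.0
grasp_force: 2.9
```

Converted, 0.0006 m / 0.3 = 0.002, 0.0004 m / 0.3 = 0.0013.

>>> play_rows(motion=[[[0,0,0.0007,0,0,0],[0,0,0.0013,0,0,0],[0,0,0.002,0,0,0],[0,0,0.002,0,0,0]]])

```text
time_s: 6.98
position: [0.6246, 0.0338, 0.0581]
tcp_rot: [[-0.977, 0.211, 0.008], [0.211, 0.977, -0.001], [-0.008, 0.001, -1.0]]
force: [3.0, -1.7, 7.6]
opening: 0.006
grasp_force: 4.1
```

>>> play_rows(motion=[[[0.0033,0,0,0,0,0],[0.0067,0,0,0,0,0],[0.01,0,0,0,0,0],[0.0133,0,0,0,0,0]]])

```text
time_s: 7.32
position: [0.6215, 0.0345, 0.0582]
tcp_rot: [[-0.977, 0.211, 0.01], [0.211, 0.977, -0.001], [-0.01, 0.001, -1.0]]
force: [5.3, -1.9, 8.0]
opening: 0.007
grasp_force: 3.6
```

Converted, 0.006 m / 0.3 = 0.02, 0.001 m / 0.3 = 0.0033.

>>> play_rows(motion=[[[0.0033,0,0.0007,0,0,0],[0.0067,0,0.001,0,0,0],[0.01,0,0.0013,0,0,0],[0.0133,0,0.0013,0,0,0],[0.0167,0,0.0013,0,0,0],[0.02,0,0.0013,0,0,0]]])

```text
time_s: 7.82
position: [0.616, 0.0357, 0.0581]
tcp_rot: [[-0.977, 0.211, 0.011], [0.211, 0.977, -0.002], [-0.011, 0.001, -1.0]]
force: [4.5, -2.1, 8.5]
opening: 0.009
grasp_force: 4.3
```

Run:
```python
from h import *
c=cap("top");x,y,w,h=232,110,100,110
cv2.imwrite("pics/crop2.png",cv2.resize(c["frame"][y:y+h,x:x+w,::-1],None,fx=5,fy=5,interpolation=cv2.INTER_CUBIC))
c=cap("scene");x,y,w,h=195,190,120,110
cv2.imwrite("pics/crop2s.png",cv2.resize(c["frame"][y:y+h,x:x+w,::-1],None,fx=5,fy=5,interpolation=cv2.INTER_CUBIC))
```

```text
(no output)
```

View pics/crop2s.png

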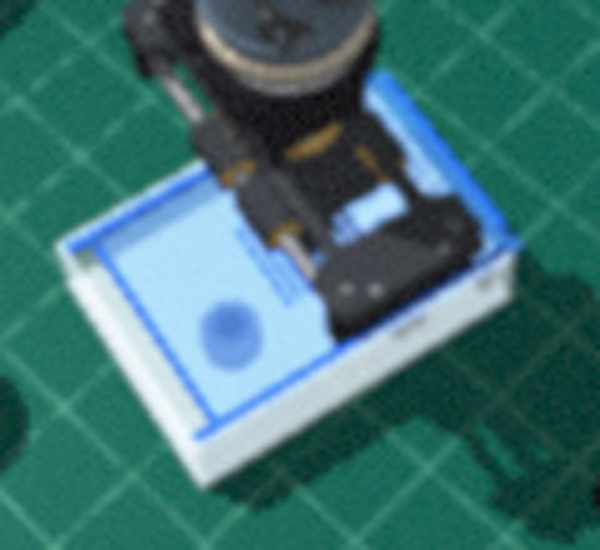

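The lid follows. Its rear edge, crop (100,245)–(212,425), now stands about 10 mm in from the rear wall. I'll keep dragging.

Converted, 0.012 m / 0.3 = 0.04, 0.0105 m / 0.3 = 0.035.

>>> play_rows(motion=[[[0.005,0,0.0003,0,0,0],[0.01,0,0.0007,0,0,0],[0.015,0,0.0007,0,0,0],[0.02,0,0.0007,0,0,0],[0.025,0,0.0007,0,0,0],[0.03,0,0.0007,0,0,0],[0.035,0,0.0007,0,0,0],[0.04,0,0.0007,0,0,0]]])

```text
time_s: 8.58
position: [0.6044, 0.0383, 0.058]
tcp_rot: [[-0.977, 0.211, 0.011], [0.211, 0.977, -0.002], [-0.011, 0.001, -1.0]]
force: [5.2, -0.6, 9.8]
opening: 0.007
grasp_force: 4.7
```

Converted, 0.012 m / 0.3 = 0.04, 0.0105 m / 0.3 = 0.035.

>>> play_rows(motion=[[[0.005,0,0,0,0,0],[0.01,0,0,0,0,0],[0.015,0,0,0,0,0],[0.02,0,0,0,0,0],[0.025,0,0,0,0,0],[0.03,0,0,0,0,0],[0.035,0,0,0,0,0],[0.04,0,0,0,0,0]]])

```text
time_s: 9.25
position: [0.5927, 0.0408, 0.058]
tcp_rot: [[-0.977, 0.211, 0.011], [0.211, 0.977, -0.001], [-0.011, 0.001, -1.0]]
force: [5.4, -1.2, 9.1]
opening: 0.005
grasp_force: 4.8
```

Converted, 0.016 m / 0.3 = 0.0533, 0.014 m / 0.3 = 0.0467.

>>> play_rows(motion=[[[0.0067,0,0,0,0,0],[0.0133,0,0,0,0,0],[0.02,0,0,0,0,0],[0.0267,0,0,0,0,0],[0.0333,0,0,0,0,0],[0.04,0,0,0,0,0],[0.0467,0,0,0,0,0],[0.0533,0,0,0,0,0]]])

```text
time_s: 9.92
position: [0.5772, 0.0443, 0.0579]
tcp_rot: [[-0.977, 0.211, 0.011], [0.211, 0.977, -0.001], [-0.011, 0.001, -1.0]]
force: [5.1, -0.8, 9.5]
opening: 0.006
grasp_force: 5.0
```

Converted, 0.016 m / 0.3 = 0.0533, 0.006 m / 0.3 = 0.02.

>>> play_rows(motion=[[[0.0067,0,0,0,0,0],[0.0133,0,0,0,0,0],[0.02,0,0,0,0,0],[0.0267,0,0,0,0,0],[0.0333,0,0,0,0,0],[0.04,0,0,0,0,0],[0.0467,0,0,0,0,0],[0.0533,0,0,0,0,0]]])

```text
time_s: 10.58
position: [0.5616, 0.0477, 0.0579]
tcp_rot: [[-0.977, 0.211, 0.012], [0.211, 0.977, -0.001], [-0.012, 0.001, -1.0]]
force: [4.1, -0.6, 10.1]
opening: 0.007
grasp_force: 5.2
```

Converted, 0.016 m / 0.3 = 0.0533, 0.012 m / 0.3 = 0.04.

>>> play_rows(motion=[[[0.0067,0,0,0,0,0],[0.0133,0,0,0,0,0],[0.02,0,0,0,0,0],[0.0267,0,0,0,0,0],[0.0333,0,0,0,0,0],[0.04,0,0,0,0,0],[0.0467,0,0,0,0,0],[0.0533,0,0,0,0,0]]])

```text
time_s: 11.25
position: [0.546, 0.0511, 0.0578]
tcp_rot: [[-0.977, 0.211, 0.012], [0.211, 0.977, -0.001], [-0.012, 0.001, -1.0]]
force: [5.1, -1.1, 11.0]
opening: 0.001
grasp_force: 5.5
```

Converted, 0.008 m / 0.3 = 0.0267, 0.001 m / 0.3 = 0.0033.

>>> play_rows(motion=[[[0.0033,0,0,0,0,0],[0.0067,0,0,0,0,0],[0.01,0,0,0,0,0],[0.0133,0,0,0,0,0],[0.0167,0,0,0,0,0],[0.02,0,0,0,0,0],[0.0233,0,0,0,0,0],[0.0267,0,0,0,0,0]]])

```text
time_s: 11.92
position: [0.5382, 0.0528, 0.0578]
tcp_rot: [[-0.977, 0.211, 0.012], [0.211, 0.977, -0.001], [-0.012, 0.001, -1.0]]
force: [5.1, -0.5, 11.7]
opening: 0.008
grasp_force: 5.6
```

>>> play_rows(motion=[[[0.0017,0,-0.0007,0,0,0],[0.0033,0,-0.001,0,0,0],[0.005,0,-0.001,0,0,0],[0.0067,0,-0.001,0,0,0]]])

```text
time_s: 12.25
position: [0.5361, 0.0533, 0.0579]
tcp_rot: [[-0.977, 0.211, 0.011], [0.211, 0.977, -0.001], [-0.011, 0.001, -1.0]]
force: [4.6, -1.1, 10.3]
opening: 0.005
grasp_force: 5.1
```

Converted, 0.0015 m / 0.3 = 0.005, 0.001 m / 0.3 = 0.0033.

>>> play_rows(motion=[[[0.0017,0,0,0,0,0],[0.0033,0,0,0,0,0],[0.005,0,0,0,0,0]]])

```text
time_s: 12.5
position: [0.5346, 0.0536, 0.0579]
tcp_rot: [[-0.977, 0.211, 0.011], [0.211, 0.977, -0.001], [-0.011, 0.001, -1.0]]
force: [5.1, -0.9, 9.4]
opening: 0.009
grasp_force: 5.1
```

Run:
```python
from h import *
c=cap("scene");x,y,w,h=195,170,120,110
cv2.imwrite("pics/crop3s.png",cv2.resize(c["frame"][y:y+h,x:x+w,::-1],None,fx=5,fy=5,interpolation=cv2.INTER_CUBIC))
# predicted rear edge of lid at openings (case frame x=87-open, y=±50) crop px
p=[.6293,.032,-.2121]
for op in(85,90,95):
  print(op,[((proj(c,np.array([p[0]+np.cos(p[2])*X-np.sin(p[2])*Y,p[1]+np.sin(p[2])*X+np.cos(p[2])*Y,.04]))-[x,y])*5+2.5).round().tolist() for X,Y in(((87-op)/1e3,-.055),((87-op)/1e3,.0),((87-op)/1e3,.055))])
```

```text
85 [[222.0, 276.0], [281.0, 357.0], [343.0, 443.0]]
90 [[231.0, 271.0], [290.0, 352.0], [352.0, 437.0]]
95 [[239.0, 266.0], [299.0, 347.0], [361.0, 432.0]]
```

View pics/crop3s.png

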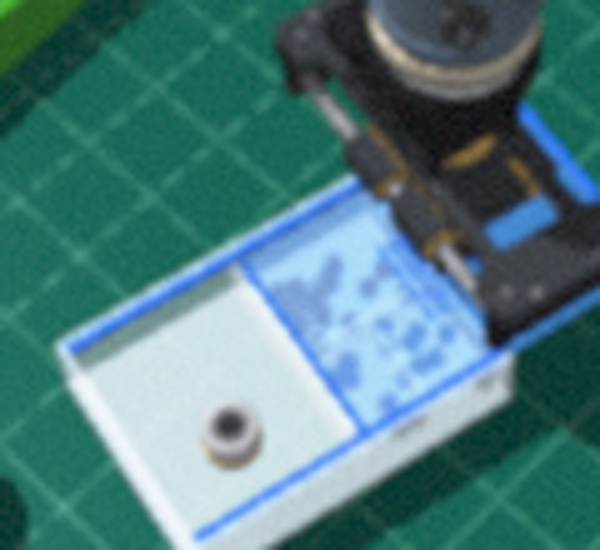

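The anvil is bared at crop (230,435), and the lid's rear edge (243,265)–(363,433) matches about 94–95 mm. I'll push gently until I feel the stop.

Converted, 0.0015 m / 0.3 = 0.005, 0.001 m / 0.3 = 0.0033.

>>> play_rows(motion=[[[0.0017,0,0,0,0,0],[0.0033,0,0,0,0,0],[0.005,0,0,0,0,0]]])

```text
time_s: 12.8
position: [0.5345, 0.0536, 0.058]
tcp_rot: [[-0.977, 0.211, 0.014], [0.211, 0.977, -0.002], [-0.014, 0.001, -1.0]]
force: [7.6, -1.9, 9.4]
opening: 0.005
grasp_force: 4.4
```

Converted, 0.0015 m / 0.3 = 0.005, 0.001 m / 0.3 = 0.0033.

>>> play_rows(motion=[[[0.0017,0,0,0,0,0],[0.0033,0,0,0,0,0],[0.005,0,0,0,0,0]]])

```text
time_s: 13.05
position: [0.5334, 0.0538, 0.058]
tcp_rot: [[-0.977, 0.211, 0.015], [0.211, 0.977, -0.002], [-0.015, 0.001, -1.0]]
force: [7.3, -0.6, 8.6]
opening: 0.004
grasp_force: 4.3
```

The stop is reached: the drag force rose to 7.7 N and the tips began to slip. Lifting off.

Converted, -0.12 m / 0.3 = -0.4, -0.015 m / 0.3 = -0.05.

>>> play_rows(motion=[[[0,0,-0.0133,0,0,0],[0,0,-0.05,0,0,0],[0,0,-0.1333,0,0,0],[0,0,-0.2333,0,0,0],[0,0,-0.3333,0,0,0],[0,0,-0.4,0,0,0],[0,0,-0.4,0,0,0]]], fingers=0.06)

```text
time_s: 13.63
position: [0.5277, 0.055, 0.1798]
tcp_rot: [[-0.978, 0.211, 0.005], [0.211, 0.978, -0.0], [-0.005, 0.001, -1.0]]
force: [1.2, -0.2, 0.8]
opening: 0.45
grasp_force: 0.0
```

Run:
```python
from h import *
s=bot.read_state();print(s["time_s"],np.round(s["position"],4),np.round(s["force"],2),s["opening"])
for n in("scene","top"):
    c=cap(n)
    for d in finder.recognise(n,"anvil"): print(n,d["confidence"],np.round(d["at"],4))
    for d in finder.outline_of(n,"anvil"):
        m=d["pixels"].astype(np.uint8);r=np.argwhere(m)
        (cx,cy)=r.mean(0)[::-1];print(n,d["confidence"],m.sum(),cx,cy,onz(c,cx,cy,.014).round(4),onz(c,cx,cy,.02).round(4))
    x,y,w,h=(195,180,110,110) if n=="scene" else (232,110,110,110)
    cv2.imwrite(f"pics/c4{n}.png",cv2.resize(c["frame"][y:y+h,x:x+w,::-1],(550,550),interpolation=cv2.INTER_CUBIC))
a=cv2.imread("pics/c4scene.png");b=cv2.imread("pics/c4top.png");cv2.imwrite("pics/c4.png",cv2.resize(np.hstack([a,b]),(800,400)))
```

```text
13.6333 [0.5277 0.055  0.1798] [ 1.19 -0.23  0.84] 0.44970554993353873
scene 0.59 [0.6681 0.042  0.0232]
scene 0.45 140 241.44285714285715 256.42857142857144 [0.6684 0.0348 0.014 ] [0.67   0.0371 0.02  ]
```

View pics/c4.png

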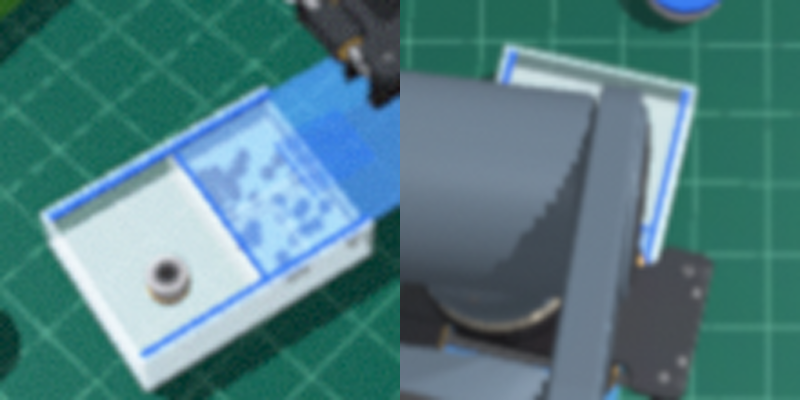

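The anvil sits at left crop (168,278), which gives (0.668, 0.035). The lid is fully open. Moving over the anvil.

Converted, -0.14 m / 0.3 = -0.4667, -0.06 m / 0.3 = -0.2.

>>> play_rows(motion=[[[-0.1,0.0067,0,0,0,0],[-0.2,0.0133,0,0,0,0],[-0.3,0.02,0,0,0,0],[-0.4,0.0267,0,0,0,0],[-0.4667,0.0333,0,0,0,0],[-0.4667,0.0333,0,0,0,0],[-0.4667,0.0333,0,0,0,0]]])

```text
time_s: 14.52
position: [0.6652, 0.0349, 0.1739]
tcp_rot: [[-0.977, 0.211, -0.004], [0.211, 0.977, 0.0], [0.004, -0.0, -1.0]]
force: [0.2, -0.4, -0.5]
opening: 0.69
grasp_force: 0.0
```

Run:
```python
from h import *
s=bot.read_state();print(np.round(s["position"],4),np.round(s["tcp_rot"],3).tolist());print(rel([.668,.035,.022]))
c=cap("wrist")
for z in(.025,): print(proj(c,np.array([.668,.035,z])))
cv2.imwrite("pics/w.png",c["frame"][:,:,::-1])
```

```text
[0.6652 0.0349 0.1739] [[-0.977, 0.211, -0.004], [0.211, 0.977, 0.0], [0.004, -0.0, -1.0]]
[-0.0033  0.0007  0.1519]
[282.48575126 201.72281386]
```

View pics/w.png

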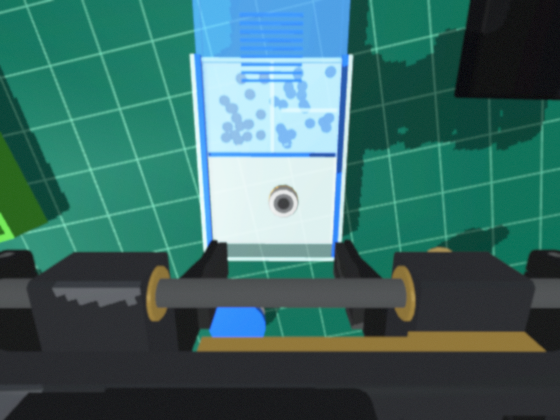

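The wrist view shows the anvil top at (284,203), against a predicted (282,202), so the position is confirmed. Descending.

Converted, 0.115 m / 0.3 = 0.3833, 0.11 m / 0.3 = 0.3667.

>>> play_rows(motion=[[[-0.0067,0.0017,0.0667,0,0,0],[-0.0067,0.0017,0.15,0,0,0],[-0.0067,0.0017,0.2333,0,0,0],[-0.0067,0.0017,0.3167,0,0,0],[-0.0067,0.0017,0.3667,0,0,0],[-0.0067,0.0017,0.3833,0,0,0],[-0.0067,0.0017,0.3833,0,0,0],[-0.0067,0.0017,0.3833,0,0,0]]])

```text
time_s: 15.23
position: [0.6673, 0.0353, 0.0615]
tcp_rot: [[-0.978, 0.211, -0.0], [0.211, 0.978, 0.0], [0.0, -0.0, -1.0]]
force: [0.7, -0.2, 0.5]
opening: 0.691
grasp_force: 0.0
```

Run:
```python
from h import *
s=bot.read_state();print(np.round(s["position"],4),np.round(s["tcp_rot"],3).tolist(),s["force"]);print(rel([.668,.035,.023]))
```

```text
[0.6673 0.0353 0.0615] [[-0.978, 0.211, -0.0], [0.211, 0.978, 0.0], [0.0, -0.0, -1.0]] [ 0.6505854  -0.23295064  0.46673284]
[-0.0008 -0.0002  0.0385]
```

Converted, 0.038 m / 0.3 = 0.1267, -0.0008 m / 0.3 = -0.0027.

>>> play_rows(motion=[[[-0.0027,0,0.0267,0,0,0],[-0.0027,0,0.0533,0,0,0],[-0.0027,0,0.08,0,0,0],[-0.0027,0,0.1033,0,0,0],[-0.0027,0,0.12,0,0,0],[-0.0027,0,0.1267,0,0,0],[-0.0027,0,0.1267,0,0,0],[-0.0027,0,0.1267,0,0,0]]])

```text
time_s: 15.9
position: [0.6687, 0.0349, 0.0229]
tcp_rot: [[-0.977, 0.211, -0.0], [0.211, 0.977, 0.0], [0.0, -0.0, -1.0]]
force: [0.2, 0.3, -0.7]
opening: 0.695
grasp_force: 0.0
```

>>> play_rows(motion=[[[0,0,0,0,0,0],[0,0,0,0,0,0],[0,0,0,0,0,0],[0,0,0,0,0,0],[0,0,0,0,0,0],[0,0,0,0,0,0],[0,0,0,0,0,0],[0,0,0,0,0,0]]], fingers=0.02)

```text
time_s: 16.57
position: [0.6688, 0.0351, 0.0232]
tcp_rot: [[-0.977, 0.211, 0.0], [0.211, 0.977, 0.0], [-0.0, 0.0, -1.0]]
force: [0.6, 0.4, 1.0]
opening: 0.331
grasp_force: 30.0
```

Gripped at 30 N, opening 28.8 mm. Lifting.

Converted, -0.11 m / 0.3 = -0.3667, -0.02 m / 0.3 = -0.0667.

>>> play_rows(motion=[[[0,0,-0.0167,0,0,0],[0,0,-0.0667,0,0,0],[0,0,-0.1333,0,0,0],[0,0,-0.2,0,0,0],[0,0,-0.2667,0,0,0],[0,0,-0.3333,0,0,0],[0,0,-0.3667,0,0,0],[0,0,-0.3667,0,0,0]]])

```text
time_s: 17.23
position: [0.6706, 0.0347, 0.1369]
tcp_rot: [[-0.977, 0.211, 0.007], [0.211, 0.978, -0.001], [-0.007, 0.001, -1.0]]
force: [1.3, -0.7, -0.8]
opening: 0.337
grasp_force: 30.0
```

Run:
```python
from h import *
s=bot.read_state();print(np.round(s["position"],4),s["force"],s["grasp_force"]);print(rel([.535,.3045,.12]))
```

```text
[0.6706 0.0347 0.1369] [ 1.31592908 -0.70236428 -0.84907949] 29.99960524706694
[0.1896 0.2351 0.0157]
```

Converted, 0.217 m / 0.3 = 0.7233, 0.198 m / 0.3 = 0.66.

>>> play_rows(motion=[[[0.0333,0.0433,0,0,0,0],[0.1167,0.1433,0,0,0,0],[0.2,0.2467,0,0,0,0],[0.2833,0.35,0,0,0,0],[0.3667,0.4533,0,0,0,0],[0.45,0.5567,0,0,0,0],[0.5333,0.66,0,0,0,0],[0.5833,0.7233,0,0,0,0]]])

```text
time_s: 17.9
position: [0.5385, 0.2874, 0.1313]
tcp_rot: [[-0.978, 0.209, -0.006], [0.209, 0.978, -0.0], [0.006, -0.001, -1.0]]
force: [0.1, -1.3, -2.2]
opening: 0.336
grasp_force: 30.0
```

>>> play_rows(motion=[[[0.0267,0.0333,0,0,0,0],[0.0433,0.0567,0,0,0,0],[0.0433,0.06,0,0,0,0],[0.0433,0.06,0,0,0,0],[0.0433,0.06,0,0,0,0],[0.0433,0.06,0,0,0,0]]])

```text
time_s: 18.4
position: [0.5354, 0.3029, 0.1329]
tcp_rot: [[-0.977, 0.213, 0.0], [0.213, 0.977, -0.0], [-0.0, -0.0, -1.0]]
force: [0.1, -0.1, -1.0]
opening: 0.333
grasp_force: 30.0
```

Run:
```python
from h import *
s=bot.read_state();print(np.round(s["position"],4),s["force"],s["grasp_force"]);print(rel([.535,.3045,.055]))
```

```text
[0.5354 0.3029 0.1329] [ 0.06236551 -0.0798101  -0.9568934 ] 29.999576905102003
[0.0008 0.0015 0.0779]
```

Converted, 0.078 m / 0.3 = 0.26, 0.077 m / 0.3 = 0.2567.

>>> play_rows(motion=[[[0,0.0033,0.05,0,0,0],[0,0.0033,0.1,0,0,0],[0,0.0033,0.15,0,0,0],[0,0.0033,0.2,0,0,0],[0,0.0033,0.2333,0,0,0],[0,0.0033,0.2567,0,0,0],[0,0.0033,0.26,0,0,0],[0,0.0033,0.26,0,0,0]]])

```text
time_s: 19.07
position: [0.5349, 0.3049, 0.0548]
tcp_rot: [[-0.977, 0.212, -0.0], [0.212, 0.977, -0.0], [0.0, -0.0, -1.0]]
force: [1.1, 0.5, -1.4]
opening: 0.335
grasp_force: 30.0
```

Converted, 0.003 m / 0.3 = 0.01, 0.0025 m / 0.3 = 0.0083.

>>> play_rows(motion=[[[0,0,0.0017,0,0,0],[0,0,0.0033,0,0,0],[0,0,0.005,0,0,0],[0,0,0.0067,0,0,0],[0,0,0.0083,0,0,0],[0,0,0.01,0,0,0],[0,0,0.01,0,0,0]]])

```text
time_s: 19.65
position: [0.5346, 0.3054, 0.052]
tcp_rot: [[-0.978, 0.211, -0.0], [0.211, 0.978, -0.0], [0.0, -0.0, -1.0]]
force: [0.2, 0.3, -1.5]
opening: 0.335
grasp_force: 30.0
```

Converted, 0.0015 m / 0.3 = 0.005, 0.0012 m / 0.3 = 0.004.

>>> play_rows(motion=[[[0,0,0.0013,0,0,0],[0,0,0.0027,0,0,0],[0,0,0.004,0,0,0],[0,0,0.005,0,0,0],[0,0,0.005,0,0,0]]])

```text
time_s: 20.07
position: [0.5346, 0.3053, 0.0505]
tcp_rot: [[-0.977, 0.211, -0.0], [0.211, 0.977, -0.0], [0.0, -0.0, -1.0]]
force: [-0.0, 0.5, -1.9]
opening: 0.337
grasp_force: 30.0
```

Converted, 0.0006 m / 0.3 = 0.002, 0.0003 m / 0.3 = 0.001.

>>> play_rows(motion=[[[0,0,0.001,0,0,0],[0,0,0.002,0,0,0],[0,0,0.002,0,0,0],[0,0,0.002,0,0,0]]])

```text
time_s: 20.4
position: [0.5347, 0.3053, 0.0502]
tcp_rot: [[-0.978, 0.211, 0.0], [0.211, 0.978, 0.0], [-0.0, 0.0, -1.0]]
force: [-0.9, 0.0, 1.6]
opening: 0.332
grasp_force: 30.0
```

It has touched down. Releasing with a narrow opening, because the stamp is nearby.

>>> play_rows(motion=[[[0,0,0,0,0,0],[0,0,0,0,0,0],[0,0,0,0,0,0],[0,0,0,0,0,0],[0,0,0,0,0,0],[0,0,0,0,0,0]]], fingers=0.045)

```text
time_s: 20.9
position: [0.5347, 0.3053, 0.0499]
tcp_rot: [[-0.978, 0.211, 0.0], [0.211, 0.978, 0.0], [-0.0, 0.0, -1.0]]
force: [0.6, -0.8, 0.6]
opening: 0.515
grasp_force: 0.0
```

Converted, -0.15 m / 0.3 = -0.5, -0.135 m / 0.3 = -0.45.

>>> play_rows(motion=[[[0,0,-0.0167,0,0,0],[0,0,-0.05,0,0,0],[0,0,-0.1167,0,0,0],[0,0,-0.2167,0,0,0],[0,0,-0.3333,0,0,0],[0,0,-0.45,0,0,0],[0,0,-0.5,0,0,0],[0,0,-0.5,0,0,0]]])

```text
time_s: 21.57
position: [0.5375, 0.3065, 0.206]
tcp_rot: [[-0.977, 0.211, 0.011], [0.211, 0.978, 0.004], [-0.01, 0.006, -1.0]]
force: [0.2, 0.8, -0.4]
opening: 0.52
grasp_force: 0.0
```

Run:
```python
from h import *
s=bot.read_state();print(s["time_s"],np.round(s["position"],4),s["opening"])
w=cap("wrist");c=cap("scene");print(proj(c,np.array([.535,.3045,.052])),proj(w,np.array([.535,.3045,.052])))
a=cv2.resize(w["frame"],(448,336));b=cv2.resize(c["frame"][150:360,180:460],(448,336))
cv2.imwrite("pics/end.png",cv2.resize(np.hstack([a,b])[:,:,::-1],(800,300)))
```

```text
21.5667 [0.5375 0.3065 0.206 ] 0.5197141741150424
[365.71151187 285.06482873] [278.30574768 193.65925337]
```

View pics/end.png

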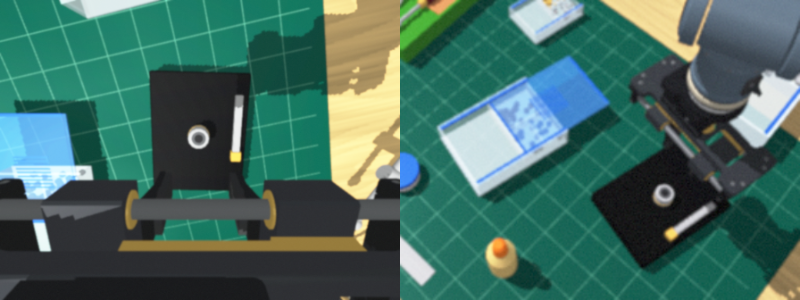

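The anvil stands upright in the middle of the slab (wrist (199,136), scene (663,193)). The stamp has not moved, the lid is open and the gripper is clear.

```bash
python3 -c "
from rig import bot
print(bot.hand_in())"
```

```text
the job is handed in; nothing more can be done
None
```

I dragged the lid fully open to its stop, stood the anvil upright in the middle of the black slab, and handed the job in at about 22 s; no verdict came back.

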